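Turn over the second seasoning box and stack it

ROBOT

A 6-joint arm with a two-finger parallel gripper is mounted at the origin on the work surface. World frame = base frame: x ahead of the robot, y to its left, z up, the work surface at z = 0. Lengths are in m, angles in rad, forces in N, time in s.
With the tool pointing down it reaches from about 0.375 to 0.9 m from the base axis. Payload 3.1 kg.
Tool frame: the origin (TCP) lies midway between the tips of the shut fingers; the grasp point (between the pads) lies 19 mm behind it (manip.grasp_offset is the distance from the TCP to the grasp point, in m); z points along the fingers, y is the line along which they close (so a half turn about z gives the same grasp; the last joint's range is limited). The gripper opens to 85 mm and grips with 20 to 120 N. Pads are 22 mm wide; open, the fingers measure 114 mm over their backs; the gripper's body (76 mm by 85 mm) begins 54 mm behind the grasp point. The pads swing forward as they close: fully open they stand 13 mm farther back than shut.
Start: joints at [-1.454, 0.527, 1.433, -0, 1.181, -0.178], TCP at [0.182, -0.598, 0.231] pointing down, gripper open.
Joint ranges: [-3.08, 3.08], [-0.75, 2.2], [0.22, 2.44], [-1.43, 4.57], [0, 2.65], [-2.85, 2.85]. Speed limits (rad/s): [2.79, 2.79, 3.14, 3.14, 3.14, 3.14].

INTERFACE

Orientations are given as a unit quaternion [x, y, z, w].
In Python, from station import sensors, cams, order, manip gives the robot as it stands.
- The arm moves only by the tool move_arm, never from a script. Its argument "targets" is a list of rows, each an object of numbers: "dx", "dy", "dz": the shift along the world's x, y, z normalised to -1 to 1, where 1 is 25 mm; "rx", "ry", "rz": the turn, a rotation vector about the world's x, y, z normalised to -1 to 1, where 1 is 30 degrees. A call has exactly 10 rows; each row shifts and turns the commanded pose from where the row before left it; what a row does not reach is not made up. A row lasts 1/8 s, in which the tool goes at most 62.5 mm and 10.7 degrees, less where a joint would pass 70% of its speed; a pose out of reach is approached as far as the arm can. A call with a number of a shift or a turn outside -1 to 1 is refused whole. A call with a gripper value outside its range is refused whole. "claw" is the opening in per cent of the stroke, from 0 (shut) to 100 (fully open), set as the call begins (left out, the last holds). The fingers move at their own pace and stop on an object; "newtons" is the grip in N (left out, the last holds). Time passes only in rows, so rows that do not move let the fingers close, or fill a call up. It gives the time, the measured TCP pose, the force, the opening and the grip force at its end, in the units of the state.
- sensors.sense(): the state, without advancing time (a new reading comes with each control period).
- cams.snapshot(name): name is "side" or "top"; returns the picture (400x640x3 uint8, red, green, blue); there is no depth.
- cams.camera_model(name): a dict with "fx", "fy", "cx", "cy" (pixels), "distortion" ([k1, k2, p1, p2, k3] as OpenCV has them; the pictures are not rectified), "extrinsics" (4x4, takes a point from world to camera coordinates). Camera axes: x right, y down, z forward; pixel columns grow to the right and rows downward; lengths in m; the calibration is good to about 2 mm. A picture is of the moment at which its call begins. camera_model takes no time and is no camera call.
- order.sign_off(): hands the job in; it is judged then, once.
The state is a dict: "t": time; "q": joint angles; "qd": joint speeds; "tau": joint torques, N m; "tcp_pos": TCP position; "tool_rot": TCP orientation; "force": force on the tool from outside, world axes, zero at the start; "ft_torque": the same for the moment, N m; "finger_gap": opening from 0.0 (shut) to 1.0 (fully open); "gripper_force": force on a finger pad.
Only numpy, scipy, OpenCV 4.12 (cv2) and the standard library are available. Lean on these libraries where they do the work, as an engineer would, in place of code of your own. Each camera call takes 0.05 s, during which the arm holds its last target. There are 200 camera calls.

TASK

The lidded wooden boxes of violin-bridge blanks are being turned over so that they season evenly; the large one is done and stands lid-down on the plywood board. Turn the small box upside down too, keeping its base and lid closed together, and stack it lid-down on the large one, centred and with its sides lined up. Do not let the lid come away, do not drop or throw the box, and leave the large box and the other things on the bench where they are.

Things in the scene. Friction and masses are not known exactly. Their poses are not given: they have to be found in the camera images.
- small_box: base of the small seasoning box: a square pale-wood box, outside 46 x 46 mm, 26 mm tall up to the seam, closed bottom with a thin square of cork let in flush, packed tight; about 140 g (varies up to 20% either way). Origin: centre of its bottom face; x and y along its sides, z towards the lid (up at the start, lid on top). With its lid the closed box is 46 x 46 x 50 mm and its four sides are flush across the seam
- small_box_seam (a point): centre of the seam plane of the small box, on its axis (the seam shows as a thin dark line around the box), 26 mm from the bottom face; fixed to the base
- small_box_lid: lid of the small box, same wood, 46 x 46 x 24 mm, flat top with a thin dark line inlaid near its edges; about 49 g. It is held by nothing but a lip of the base that reaches 8 mm into it with 1 mm play: whichever of lid or base hangs below falls off unless the grip presses on both sides of the seam. Origin: centre of its open edge (on the seam when closed); z points from the open edge to its flat top
- large_box: the large seasoning box, of the same make, turned already: closed, lid below, loose on the board; 56 x 56 mm, 54 mm tall, about 270 g (varies up to 20%); origin at the centre of its underside (on the board), z up, x and y along its sides; its flat upper face (a thin square of cork let in flush) lies 54 mm above the origin
- board: plain plywood stacking board, fixed to the bench, 150 x 150 x 12 mm thick; origin at the centre of its underside (on the bench), top 12 mm above it; x and y along its sides
- rosin: bystander, loose, to be left alone: round amber cake of rosin, 48 mm across, 18 mm high; origin at its underside's centre, near enough
- bridge: bystander, loose, to be left alone: flat pale-wood violin bridge lying down, about 38 x 42 x 6 mm; origin at its underside's centre, near enough
- sanding_block: bystander, loose, to be left alone: cork sanding block 45 x 90 x 25 mm; origin at its underside's centre, near enough
- plane: bystander, loose, to be left alone: small brass block plane 35 x 100 mm, about 37 mm high; origin at its underside's centre, near enough
Things that resemble listed ones, but are neither listed nor needed, are in the scene too. Leave any green or pink look-alike of the small_box_lid alone.

How it is judged:
On the way, in this order (a step that is already met when the one before it is completed fails the run):
1. the small box is upside down and closed (angle between each of small_box, small_box_lid's own z axis and vertical above 3.02 rad and distance between small_box_seam and small_box_lid below 0.005 m), for 0.2 s.
2. it stands on the large box, centred and lined up (all of step 1 and linear speed of small_box below 0.02 m/s and angular speed of small_box below 0.2 rad/s and height (world z) of small_box between 0.111 and 0.121 m and horizontal distance between small_box and large_box below 0.012 m and (angle between the x axis of small_box and the x axis of large_box, either way round below 0.21 rad or angle between the x axis of small_box and the y axis of large_box, either way round below 0.21 rad) and distance of large_box from where it was at the start of the episode below 0.015 m and angle between large_box's own z axis and vertical below 0.12 rad), for 0.2 s.
At the end, for the whole second after the job is handed in: The small box is closed (lid within 5 mm of its seat), upside down (within 7 degrees), at rest and released, flat on the large box: centres within 12 mm, sides parallel within 12 degrees (any quarter turn); the large box still upright, within 15 mm of where it stood (all of step 2 and contact force between the fingers and small_box below 0.1 N and contact force between the fingers and small_box_lid below 0.1 N and contact force between the fingers and large_box below 0.1 N); the robot touches nothing.
It fails at once if the small box and its lid come apart (more than 8 mm) (distance between small_box_seam and small_box_lid above 0.008 m).
It fails at once if the small box is dropped or thrown (moves faster than 0.7 m/s out of the fingers, a fall of about 25 mm) (linear speed of small_box above 0.7 m/s and contact force between the fingers and small_box below 0.1 N and contact force between the fingers and small_box_lid below 0.1 N).
It fails at once if a bystander is moved by more than 30 mm (distance of any of rosin, bridge, sanding_block, plane from where it was at the start of the episode above 0.03 m).
It also fails if it takes over 51 s, if anything falls off the work surface, if the arm or the gripper's body presses on something with over 40 N, if the wrist force passes 120 N, or if a joint passes its speed limit or range.

## Working session

There is one attempt and no reset: what is moved stays moved. The work goes in short steps, Python scripts to look and compute and a tool call to move; the robot and the scene stay as the last step left them, time stands still between calls to the robot, and variables do not carry over. Pictures are saved under pics/ and viewed, at most 10 in all, crops included, and the job is handed in when it is done.

Besides the shell and the picture viewer there is one more tool, called by a JSON object that holds its "name" and its "arguments", one argument or row to a line. move_arm: Moves the arm, as the interface text tells. Scaled input: -1 to 1 covers 25 mm each way for a shift and 30 degrees each way for a turn. Its arguments: {"type":"object","properties":{"targets":{"type":"array"},"claw":{"type":"number"},"newtons":{"type":"number"}},"required":["targets"]}

```bash
ls; mkdir -p pics; cat > h.py <<'E'
import numpy as np, cv2
from station import sensors, cams, order, manip
def ray(n,uv):
    m=cams.camera_model(n);K=np.array([[m['fx'],0,m['cx']],[0,m['fy'],m['cy']],[0,0,1.]])
    T=np.array(m['extrinsics']);p=cv2.undistortPoints(np.array(uv,float).reshape(-1,1,2),K,np.array(m['distortion'])).reshape(-1,2)
    d=np.c_[p,np.ones(len(p))]@T[:3,:3]; o=-T[:3,:3].T@T[:3,3]; return o,d
def onz(n,uv,z):
    o,d=ray(n,uv); return o+d*((z-o[2])/d[:,2])[:,None]
def proj(n,P):
    m=cams.camera_model(n);K=np.array([[m['fx'],0,m['cx']],[0,m['fy'],m['cy']],[0,0,1.]]);T=np.array(m['extrinsics'])
    return cv2.projectPoints(np.array(P,float).reshape(-1,3),cv2.Rodrigues(T[:3,:3])[0],T[:3,3],K,np.array(m['distortion']))[0].reshape(-1,2)
E
python3 - <<'E'
from h import *
for n in('top','side'):
    i=cams.snapshot(n); cv2.imwrite(f'pics/{n}0.png',i[:,:,::-1]); print(n,ray(n,[[320,200]]))
print(sensors.sense(), manip.grasp_offset)
E
```

```text
pics
top (array([ 0.4826735 , -0.03154055,  0.75179275]), array([[ 0.06552131,  0.02251647, -0.99771549]]))
side (array([ 0.45346194, -0.58692389,  0.40648912]), array([[ 0.14772092,  0.82614166, -0.54390803]]))
{'t': 0.1, 'q': array([-1.45451529e+00,  5.28360472e-01,  1.43379402e+00, -9.62441664e-07,
        1.18138950e+00, -1.78512669e-01]), 'qd': array([-0.00090643, -0.0020367 , -0.00366917, -0.00046196,  0.00027547,
        0.00199607]), 'tau': array([-3.91143421e-04, -4.43304634e+01, -1.78586966e+01, -3.01039736e-04,
        3.89909896e-03, -1.64535191e-06]), 'tcp_pos': array([ 0.18153279, -0.59737678,  0.23043298]), 'tool_rot': array([ 9.89156239e-01,  1.46863825e-01,  2.99090481e-05, -9.75210934e-04]), 'force': array([ 0.72631678, -0.78130348, -0.01808776]), 'ft_torque': array([-0.04099618, -0.0343674 ,  0.03776536]), 'gripper_force': 0.0, 'finger_gap': 1.0011561509850762} 0.0187
```

View pics/top0.png

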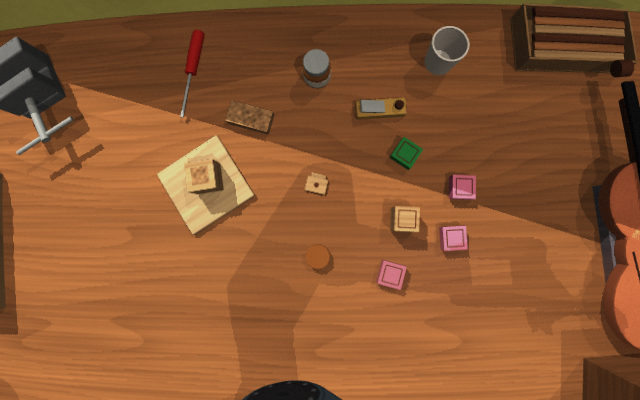

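View pics/side0.png

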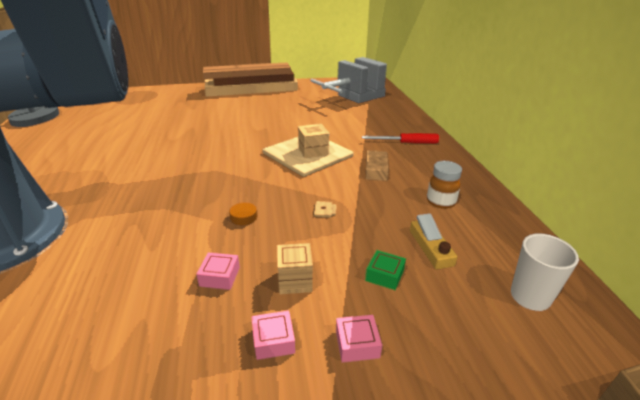

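Top view: the candidates are the pale box at (407,219), the pink lids at (463,187), (455,239) and (392,276), and a green lid at (406,153). The only pale-wood one that is box-high with a seam in the side view, at (295,267), is (407,219), so that is small_box. The large box is on the board at (201,175). Next I confirm this in a crop and measure.

```bash
python3 - <<'E'
from h import *
t=cv2.imread('pics/top0.png'); s=cv2.imread('pics/side0.png')
a=cv2.resize(t[195:245,375:435],None,fx=6,fy=6,interpolation=2); b=cv2.resize(t[145:205,165:235],None,fx=5,fy=5,interpolation=2)
c=cv2.resize(s[235:300,260:330],None,fx=4.5,fy=4.5,interpolation=2)
d=cv2.resize(s[115:180,255:360],None,fx=4,fy=4,interpolation=2)
W=np.zeros((600,800,3),np.uint8)
for im,(x,y) in((a,(0,0)),(b,(400,0)),(c,(0,305)),(d,(370,305))):
    W[y:y+im.shape[0],x:x+im.shape[1]]=im
cv2.imwrite('pics/crop.png',W)
hsv=cv2.cvtColor(t,cv2.COLOR_BGR2HSV)
print(hsv[219,395:420:3],hsv[219,380],hsv[175,185:220:4],hsv[200,175])
E
```

```text
[[ 15 136 193]
 [ 13 160 134]
 [ 16 134 209]
 [ 16 134 208]
 [ 16 134 203]
 [ 16 134 200]
 [ 16 137 198]
 [ 15 144 177]
 [ 14 153 152]] [ 13 171 172] [[ 22  87 222]
 [ 22 109 222]
 [ 14 146 168]
 [ 15 142 203]
 [ 15 144 202]
 [ 15 143 189]
 [ 21 115 215]
 [ 22 109 223]
 [ 15 140  69]] [ 17 115 218]
```

View pics/crop.png

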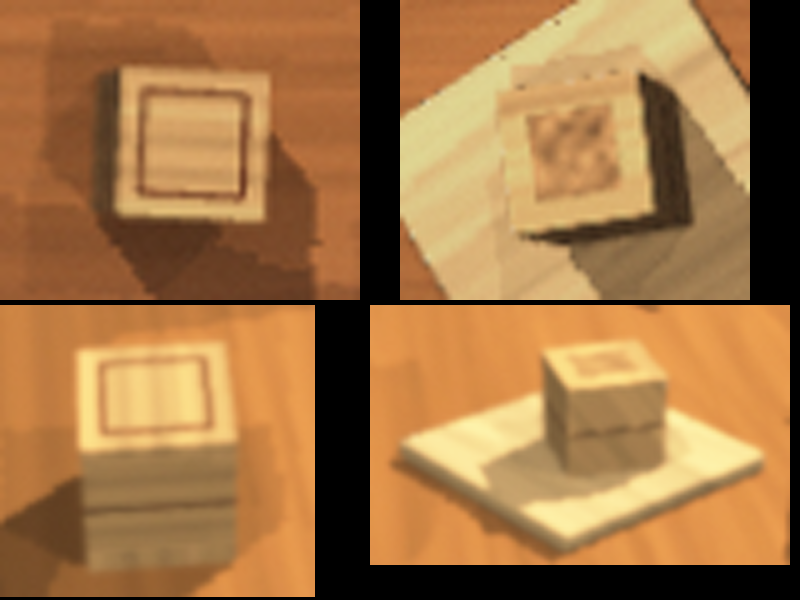

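The crop confirms it: pale box with a dark seam and an inlaid lid. The large box shows its cork square upward. Now the poses.

```bash
python3 - <<'E'
from h import *
def rep(nm,n,c,z):
    P=onz(n,c,z)[:,:2]; e=np.diff(np.r_[P,P[:1]],axis=0)
    print(nm,n,'ctr',P.mean(0).round(4),'edges',np.linalg.norm(e,axis=1).round(4),'yaw mod90',(np.degrees(np.arctan2(e[:,1],e[:,0]))%90).round(1))
A=lambda l,o,f,p:(np.array(l,float)-p)/f+o-.5+.5/f
rep('small','top',A([(117,66),(270,72),(266,220),(114,217)],[375,195],6,[0,0]),.05)
rep('small','side',A([(76,347),(223,342),(237,441),(82,451)],[260,235],4.5,[0,305]),.05)
rep('large','top',A([(497,92),(637,75),(655,220),(518,237)],[165,145],5,[400,0]),.066)
rep('large','side',A([(542,347),(640,340),(667,380),(560,391)],[255,115],4,[370,305]),.066)
print('cork',onz('top',A([(573,152)],[165,145],5,[400,0]),.066))
for k,uv,z in(('rosin',(317,257),.018),('bridge',(317,185),.006),('sand',(250,116),.025),('plane',(381,108),.03),('green',(406,153),.024),('p1',(463,187),.024),('p2',(455,239),.024),('p3',(392,276),.024),('jar',(316,80),0),('screw',(183,118),0),('vise handle',(70,120),.05)):
    print(k,onz('top',[uv],z)[0].round(3))
print(onz('top',[(160,178),(215,137),(254,190),(195,233)],.012).round(3))
E
```

```text
small top ctr [ 0.4917 -0.1772] edges [0.0479 0.0461 0.0474 0.047 ] yaw mod90 [86.9 86.8 88.  87.4]
small side ctr [ 0.4919 -0.1747] edges [0.0463 0.0463 0.0455 0.0482] yaw mod90 [84.1 86.7 86.4 87.5]
large top ctr [0.5767 0.21  ] edges [0.0548 0.0557 0.0532 0.0563] yaw mod90 [5.5 7.8 6.  9.4]
large side ctr [0.5784 0.2144] edges [0.0565 0.0584 0.0592 0.062 ] yaw mod90 [2.6 4.4 6.1 1.9]
cork [[0.57817289 0.21133232 0.066     ]]
rosin [ 0.419 -0.008  0.018]
bridge [ 0.562 -0.009  0.006]
sand [0.702 0.123 0.025]
plane [ 0.71  -0.138  0.03 ]
green [ 0.621 -0.186  0.024]
p1 [ 0.552 -0.296  0.024]
p2 [ 0.451 -0.276  0.024]
p3 [ 0.382 -0.152  0.024]
jar [ 0.783 -0.01   0.   ]
screw [0.71  0.272 0.   ]
vise handle [0.701 0.497 0.05 ]
[[0.581 0.314 0.012]
 [0.664 0.199 0.012]
 [0.553 0.117 0.012]
 [0.468 0.238 0.012]]
```

{"name": "move_arm", "arguments": {
  "targets": [
    {"dx": 1, "dy": 1, "rz": 0.2},
    {"dx": 1, "dy": 1, "rz": 0.2},
    {"dx": 1, "dy": 1},
    {"dx": 1, "dy": 1},
    {"dx": 1, "dy": 1},
    {"dx": 1, "dy": 1},
    {"dx": 1, "dy": 1},
    {"dx": 0, "dy": 1},
    {"dx": 0, "dy": 1},
    {"dy": 1}
  ],
  "claw": 100
}}

```text
schema error: expected keys dx, dy, dz, rx, ry, rz
```

```bash
python3 - <<'E'
from h import *
from scipy.spatial.transform import Rotation as R
s=sensors.sense(); print(s['t'],s['q'],s['tcp_pos'],R.from_quat(s['tool_rot']).as_matrix().round(3),s['finger_gap'])
E
```

```text
0.1 [-1.45451529e+00  5.28360472e-01  1.43379402e+00 -9.62441664e-07
  1.18138950e+00 -1.78512669e-01] [ 0.18153279 -0.59737678  0.23043298] [[ 0.957  0.291 -0.   ]
 [ 0.291 -0.957  0.002]
 [ 0.    -0.002 -1.   ]] 1.0011561509850762
```

{"name": "move_arm", "arguments": {
  "targets": [
    {"dx": 0.75, "dy": 1, "dz": 0, "rx": 0, "ry": 0, "rz": -0.067},
    {"dx": 0.75, "dy": 1, "dz": 0, "rx": 0, "ry": 0, "rz": -0.067},
    {"dx": 0.75, "dy": 1, "dz": 0, "rx": 0, "ry": 0, "rz": -0.067},
    {"dx": 0.75, "dy": 1, "dz": 0, "rx": 0, "ry": 0, "rz": -0.067},
    {"dx": 0.75, "dy": 1, "dz": 0, "rx": 0, "ry": 0, "rz": -0.067},
    {"dx": 0.75, "dy": 1, "dz": 0, "rx": 0, "ry": 0, "rz": -0.067},
    {"dx": 0.75, "dy": 1, "dz": 0, "rx": 0, "ry": 0, "rz": -0.067},
    {"dx": 0.75, "dy": 1, "dz": 0, "rx": 0, "ry": 0, "rz": -0.067},
    {"dx": 0.75, "dy": 1, "dz": 0, "rx": 0, "ry": 0, "rz": -0.067},
    {"dx": 0.75, "dy": 1, "dz": 0, "rx": 0, "ry": 0, "rz": -0.067}
  ],
  "claw": 100
}}

```text
t: 1.35
tcp_pos: [0.3695, -0.3469, 0.231]
tool_rot: [1.0, -0.029, -0.0, -0.0]
force: [0.4, -0.3, 0.2]
finger_gap: 0.998
gripper_force: 0.0
```

```bash
cat > st.py <<'E'
from h import *
from scipy.spatial.transform import Rotation as R
s=sensors.sense(); M=R.from_quat(s['tool_rot']).as_matrix()
print('t',s['t'],'q',s['q'].round(4).tolist(),'tcp',s['tcp_pos'].round(4),'gap',round(s['finger_gap'],3),'F',s['force'].round(2),'grip',s['gripper_force']);print(M.round(3))
with open('log.txt','a') as f: f.write(repr([s['q'].tolist(),s['tcp_pos'].tolist(),M.tolist()])+'\n')
E
python3 st.py
```

```text
t 1.35 q [-0.9747, 0.37, 1.7246, 0.0001, 1.0478, 0.6534] tcp [ 0.3695 -0.3469  0.231 ] gap 0.998 F [ 0.37 -0.3   0.21] grip 0.0
[[ 0.998 -0.057 -0.   ]
 [-0.057 -0.998  0.001]
 [-0.    -0.001 -1.   ]]
```

{"name": "move_arm", "arguments": {
  "targets": [
    {"dx": 0.49, "dy": 0.684, "dz": -0.4, "rx": 0, "ry": 0, "rz": 0},
    {"dx": 0.49, "dy": 0.684, "dz": -0.4, "rx": 0, "ry": 0, "rz": 0},
    {"dx": 0.49, "dy": 0.684, "dz": -0.4, "rx": 0, "ry": 0, "rz": 0},
    {"dx": 0.49, "dy": 0.684, "dz": -0.4, "rx": 0, "ry": 0, "rz": 0},
    {"dx": 0.49, "dy": 0.684, "dz": -0.4, "rx": 0, "ry": 0, "rz": 0},
    {"dx": 0.49, "dy": 0.684, "dz": -0.4, "rx": 0, "ry": 0, "rz": 0},
    {"dx": 0.49, "dy": 0.684, "dz": -0.4, "rx": 0, "ry": 0, "rz": 0},
    {"dx": 0.49, "dy": 0.684, "dz": -0.4, "rx": 0, "ry": 0, "rz": 0},
    {"dx": 0.49, "dy": 0.684, "dz": -0.4, "rx": 0, "ry": 0, "rz": 0},
    {"dx": 0.49, "dy": 0.684, "dz": -0.4, "rx": 0, "ry": 0, "rz": 0}
  ]
}}

```text
t: 2.6
tcp_pos: [0.4918, -0.1763, 0.1307]
tool_rot: [1.0, -0.028, -0.0, -0.0]
force: [0.6, -0.5, 0.3]
finger_gap: 0.999
gripper_force: 0.0
```

```bash
python3 st.py; python3 - <<'E'
from h import *
cv2.imwrite('pics/side1.png',cams.snapshot('side')[:,:,::-1])
from scipy.optimize import least_squares
D=[eval(l) for l in open('log.txt')]; D.append([[-1.45451529,.528360472,1.43379402,0,1.1813895,-.1785],[.18153279,-.59737678,.23043298],None])
def fk(p,q):
    a,h,l1,l2,d=p; A=q[1];B=A+q[2];C=B+q[4]
    return np.array([a+l1*np.sin(A)+l2*np.sin(B)+d*np.sin(C),h+l1*np.cos(A)+l2*np.cos(B)+d*np.cos(C)])
f=lambda p:np.concatenate([fk(p,q)-[np.hypot(t[0],t[1]),t[2]] for q,t,_ in D]+[0.003*(np.array(p)-[.05,.35,.4,.4,.25])])
r=least_squares(f,[.05,.35,.4,.4,.25]);print(r.x,f(r.x).round(4))
E
```

```text
t 2.6 q [-0.5583, 0.5407, 1.7823, -0.0, 0.8193, 1.0685] tcp [ 0.4918 -0.1763  0.1307] gap 0.999 F [ 0.64 -0.54  0.28] grip 0.0
[[ 0.998 -0.056 -0.001]
 [-0.056 -0.998  0.   ]
 [-0.001 -0.    -1.   ]]
[-0.01800041 -0.86833671  0.53084826  0.38566801 -0.79737776] [ 0.0017  0.0001  0.015  -0.01   -0.0167  0.01   -0.0002 -0.0037  0.0004
 -0.     -0.0031]
```

View pics/side1.png

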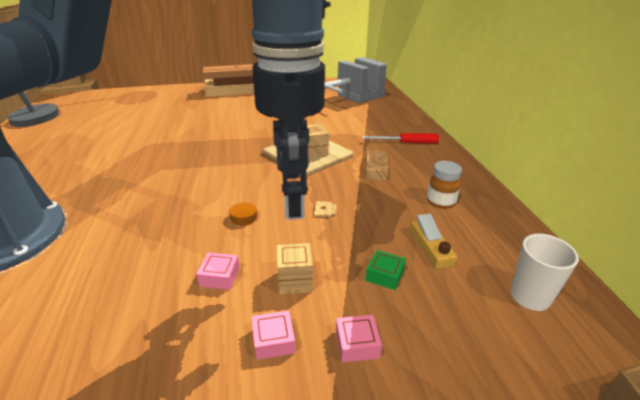

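The gripper hangs over the small box (295,267), fingers lined up with it in the side view. The arm has a 0.111 m lateral offset, so I lower the fingers and refit its kinematics for the horizontal pose.

{"name": "move_arm", "arguments": {
  "targets": [
    {"dx": 0, "dy": 0, "dz": -0.7, "rx": 0, "ry": 0, "rz": 0},
    {"dx": 0, "dy": 0, "dz": -0.7, "rx": 0, "ry": 0, "rz": 0},
    {"dx": 0, "dy": 0, "dz": -0.7, "rx": 0, "ry": 0, "rz": 0},
    {"dx": 0, "dy": 0, "dz": -0.7, "rx": 0, "ry": 0, "rz": 0},
    {"dx": 0, "dy": 0, "dz": -0.6, "rx": 0, "ry": 0, "rz": 0},
    {"dx": 0, "dy": 0, "dz": -0.6, "rx": 0, "ry": 0, "rz": 0},
    {"dx": 0, "dy": 0, "dz": -0.5, "rx": 0, "ry": 0, "rz": 0},
    {"dx": 0, "dy": 0, "dz": -0.4, "rx": 0, "ry": 0, "rz": 0},
    {"dx": 0, "dy": 0, "dz": 0, "rx": 0, "ry": 0, "rz": 0},
    {"dx": 0, "dy": 0, "dz": 0, "rx": 0, "ry": 0, "rz": 0}
  ]
}}

```text
t: 3.9
tcp_pos: [0.4918, -0.1771, 0.009]
tool_rot: [1.0, -0.028, 0.0, 0.0]
force: [0.1, 0.6, -0.5]
finger_gap: 1.001
gripper_force: 0.0
```

```bash
python3 st.py; cat > fit.py <<'E'
from h import *
from scipy.optimize import least_squares
D=[eval(l) for l in open('log.txt')]; D.append([[-1.45451529,.528360472,1.43379402,0,1.1813895,-.1785],[.18153279,-.59737678,.23043298],None])
def fk(p,q):
    a,h,l1,l2,d=p; A=q[1];B=A+q[2];C=B+q[4]
    return np.array([a+l1*np.sin(A)+l2*np.sin(B)+d*np.sin(C),h+l1*np.cos(A)+l2*np.cos(B)+d*np.cos(C)])
f=lambda p:np.concatenate([fk(p,q)-[np.sqrt(t[0]**2+t[1]**2-.111**2),t[2]] for q,t,_ in D]+[0.0005*(np.array(p)-[.0,.2,.45,.4,.25])])
r=least_squares(f,[.05,.35,.4,.4,.25]);print(r.x.round(3),f(r.x).round(4))
E
python3 fit.py
```

```text
t 3.9 q [-0.5596, 0.7612, 1.8365, 0.0, 0.5435, 1.0671] tcp [ 0.4918 -0.1771  0.009 ] gap 1.001 F [ 0.1   0.55 -0.5 ] grip 0.0
[[ 0.998 -0.056  0.   ]
 [-0.056 -0.998 -0.   ]
 [ 0.     0.    -1.   ]]
[ 1.1000e-02 -1.8991e+01  4.7700e-01  3.4200e-01 -1.8945e+01] [-0.0002 -0.0028  0.0104 -0.0009 -0.0012 -0.0019 -0.009   0.0056  0.
 -0.0096  0.     -0.     -0.0096]
```

{"name": "move_arm", "arguments": {
  "targets": [
    {"dx": 0, "dy": 0, "dz": -0.05, "rx": 0, "ry": 0, "rz": 0},
    {"dx": 0, "dy": 0, "dz": 0, "rx": 0, "ry": 0, "rz": 0},
    {"dx": 0, "dy": 0, "dz": 0, "rx": 0, "ry": 0, "rz": 0},
    {"dx": 0, "dy": 0, "dz": 0, "rx": 0, "ry": 0, "rz": 0},
    {"dx": 0, "dy": 0, "dz": 0, "rx": 0, "ry": 0, "rz": 0},
    {"dx": 0, "dy": 0, "dz": 0, "rx": 0, "ry": 0, "rz": 0},
    {"dx": 0, "dy": 0, "dz": 0, "rx": 0, "ry": 0, "rz": 0},
    {"dx": 0, "dy": 0, "dz": 0, "rx": 0, "ry": 0, "rz": 0},
    {"dx": 0, "dy": 0, "dz": 0, "rx": 0, "ry": 0, "rz": 0},
    {"dx": 0, "dy": 0, "dz": 0, "rx": 0, "ry": 0, "rz": 0}
  ],
  "claw": 0,
  "newtons": 50
}}

```text
t: 5.15
tcp_pos: [0.4918, -0.1772, 0.008]
tool_rot: [1.0, -0.028, 0.0, 0.0]
force: [-0.4, 0.6, 5.4]
finger_gap: 0.528
gripper_force: 52.1
```

```bash
python3 st.py; cat > ik.py <<'E'
from h import *
from scipy.spatial.transform import Rotation as R
# orientation model: Rz(q1)Ry(q2+q3)Rz(s4 q4)Ry(q5)Rz(q6-90deg)
def ori(q,s4=1): return (R.from_euler('z',q[0])*R.from_euler('y',q[1]+q[2])*R.from_euler('z',s4*q[3])*R.from_euler('y',q[4])*R.from_euler('z',q[5]-np.pi/2)).as_matrix()
def wrist(q1,B,M,s4=1):
    a=(R.from_euler('y',-B)*R.from_euler('z',-q1)*R.from_matrix(M)).as_euler('ZYZ'); 
    return np.degrees([s4*a[0],a[1],(a[2]+np.pi/2+np.pi)%(2*np.pi)-np.pi])
if __name__=='__main__':
    for l in open('log.txt'):
        q,t,M=eval(l); print('err',np.abs(ori(q)-M).max().round(3))
    for az in(96,6,-84):
        u=np.array([np.cos(np.radians(az)),np.sin(np.radians(az)),0])
        for d in(.25,.32):
            w=np.array([.5775,.212,.095])-d*u; rr=np.hypot(*w[:2]); q1=np.arctan2(w[1],w[0])-np.arcsin(.111/rr)
            r=np.sqrt(rr**2-.111**2); z=w[2]-(d-.046); D=np.hypot(r,z); l1,l2=.477,.342
            q3=np.arccos((D*D-l1*l1-l2*l2)/(2*l1*l2)); q2=np.arctan2(r,z)-np.arctan2(l2*np.sin(q3),l1+l2*np.cos(q3))
            for sx in(1,-1):
                x=np.array([0,0,sx]);M=np.c_[x,np.cross(u,x),u]
                print(az,d,'toolx',sx,np.degrees([q1,q2,q3]).round(0),wrist(q1,q2+q3,M).round(0))
E
python3 ik.py
```

```text
t 5.15 q [-0.5597, 0.7632, 1.8367, -0.0, 0.5409, 1.0671] tcp [ 0.4918 -0.1772  0.008 ] gap 0.528 F [-0.36  0.55  5.45] grip 52.099538035690784
[[ 0.998 -0.056  0.001]
 [-0.056 -0.998 -0.   ]
 [ 0.001  0.    -1.   ]]
err 1.997
err 1.997
err 1.997
err 1.997
96 0.25 toolx 1 [-14.  66.  86.] [ 72.  99. 116.]
96 0.25 toolx -1 [-14.  66.  86.] [ 72.  99. -64.]
96 0.32 toolx 1 [-20.  74.  79.] [ 66. 101. 114.]
96 0.32 toolx -1 [-20.  74.  79.] [ 66. 101. -66.]
6 0.25 toolx 1 [ 12.  61. 128.] [-174.  100.   91.]
6 0.25 toolx -1 [ 12.  61. 128.] [-174.  100.  -89.]
6 0.32 toolx 1 [ 14.  76. 134.] [-171.  119.   94.]
6 0.32 toolx -1 [ 14.  76. 134.] [-171.  119.  -86.]
-84 0.25 toolx 1 [31. 75. 58.] [-72. 108.  46.]
-84 0.25 toolx -1 [31. 75. 58.] [ -72.  108. -134.]
-84 0.32 toolx 1 [36. 87. 39.] [-71. 114.  40.]
-84 0.32 toolx -1 [36. 87. 39.] [ -71.  114. -140.]
```

{"name": "move_arm", "arguments": {
  "targets": [
    {"dx": 0, "dy": 0, "dz": 1, "rx": 0, "ry": 0, "rz": 0},
    {"dx": 0, "dy": 0, "dz": 1, "rx": 0, "ry": 0, "rz": 0},
    {"dx": 0, "dy": 0.5, "dz": 1, "rx": 0, "ry": 0, "rz": 0.2756},
    {"dx": 0, "dy": 0.5, "dz": 1, "rx": 0, "ry": 0, "rz": 0.2756},
    {"dx": 0.2, "dy": 0.97, "dz": 0.167, "rx": 0, "ry": 0, "rz": 0.2756},
    {"dx": 0.2, "dy": 0.97, "dz": 0.167, "rx": 0, "ry": 0, "rz": 0.2756},
    {"dx": 0.2, "dy": 0.97, "dz": 0.167, "rx": 0, "ry": 0, "rz": 0.2756},
    {"dx": 0.2, "dy": 0.97, "dz": 0.167, "rx": 0, "ry": 0, "rz": 0.2756},
    {"dx": 0.2, "dy": 0.97, "dz": 0.167, "rx": 0, "ry": 0, "rz": 0.2756},
    {"dx": 0.2, "dy": 0.97, "dz": 0.167, "rx": 0, "ry": 0, "rz": 0.2756}
  ]
}}

```text
t: 6.4
tcp_pos: [0.521, -0.0055, 0.132]
tool_rot: [0.852, 0.524, -0.001, -0.001]
force: [0.6, 0.5, -2.1]
finger_gap: 0.536
gripper_force: 51.8
```

{"name": "move_arm", "arguments": {
  "targets": [
    {"dx": 0.249, "dy": 0.971, "dz": 0, "rx": 0, "ry": 0, "rz": 0.2756},
    {"dx": 0.249, "dy": 0.971, "dz": 0, "rx": 0, "ry": 0, "rz": 0.2756},
    {"dx": 0.249, "dy": 0.971, "dz": 0, "rx": 0, "ry": 0, "rz": 0.2756},
    {"dx": 0.249, "dy": 0.971, "dz": 0, "rx": 0, "ry": 0, "rz": 0.2756},
    {"dx": 0.249, "dy": 0.971, "dz": 0, "rx": 0, "ry": 0, "rz": 0},
    {"dx": 0.249, "dy": 0.971, "dz": 0, "rx": 0, "ry": 0, "rz": 0},
    {"dx": 0.249, "dy": 0.971, "dz": 0, "rx": 0, "ry": 0, "rz": 0},
    {"dx": 0.249, "dy": 0.971, "dz": 0, "rx": 0, "ry": 0, "rz": 0},
    {"dx": 0.249, "dy": 0.971, "dz": 0, "rx": 0, "ry": 0, "rz": 0},
    {"dx": 0, "dy": 0, "dz": 0, "rx": 0, "ry": 0, "rz": 0}
  ]
}}

```text
t: 7.65
tcp_pos: [0.5772, 0.2134, 0.1317]
tool_rot: [0.668, 0.744, -0.0, -0.0]
force: [-0.2, -1.0, -2.0]
finger_gap: 0.532
gripper_force: 51.8
```

```bash
python3 st.py; python3 - <<'E'
from h import *
cv2.imwrite('pics/side2.png',cv2.resize(cams.snapshot('side')[60:210,180:420,::-1],None,fx=3,fy=3))
E
```

```text
t 7.65 q [0.1726, 0.638, 1.5438, 0.0002, 0.9609, 0.0653] tcp [0.5772 0.2134 0.1317] gap 0.532 F [-0.15 -1.03 -1.96] grip 51.80867660790682
[[-0.107  0.994 -0.001]
 [ 0.994  0.107  0.   ]
 [ 0.    -0.001 -1.   ]]
```

View pics/side2.png

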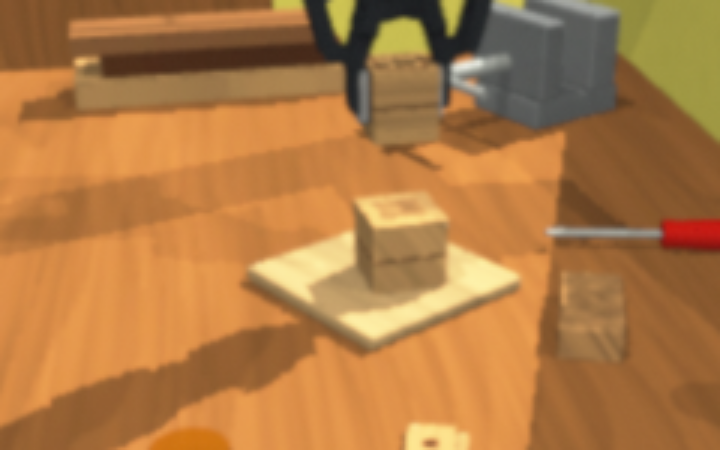

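The closed box hangs over the large box with pads across its seam (crop 403,100), and the large box top sits below it at (400,210). Lowering.

{"name": "move_arm", "arguments": {
  "targets": [
    {"dx": 0, "dy": -0.04, "dz": -0.4, "rx": 0, "ry": 0, "rz": 0},
    {"dx": 0, "dy": 0, "dz": -0.4, "rx": 0, "ry": 0, "rz": 0},
    {"dx": 0, "dy": 0, "dz": -0.4, "rx": 0, "ry": 0, "rz": 0},
    {"dx": 0, "dy": 0, "dz": -0.4, "rx": 0, "ry": 0, "rz": 0},
    {"dx": 0, "dy": 0, "dz": -0.3, "rx": 0, "ry": 0, "rz": 0},
    {"dx": 0, "dy": 0, "dz": -0.2, "rx": 0, "ry": 0, "rz": 0},
    {"dx": 0, "dy": 0, "dz": -0.1, "rx": 0, "ry": 0, "rz": 0},
    {"dx": 0, "dy": 0, "dz": -0.05, "rx": 0, "ry": 0, "rz": 0},
    {"dx": 0, "dy": 0, "dz": 0, "rx": 0, "ry": 0, "rz": 0},
    {"dx": 0, "dy": 0, "dz": 0, "rx": 0, "ry": 0, "rz": 0}
  ]
}}

```text
t: 8.95
tcp_pos: [0.5778, 0.211, 0.0766]
tool_rot: [0.669, 0.743, 0.0, 0.0]
force: [-0.9, -0.7, -2.1]
finger_gap: 0.532
gripper_force: 51.8
```

Not in contact yet (−2 N is the box weight); about 2–3 mm more, then release.

{"name": "move_arm", "arguments": {
  "targets": [
    {"dx": 0, "dy": 0.04, "dz": -0.04, "rx": 0, "ry": 0, "rz": 0},
    {"dx": 0, "dy": 0, "dz": -0.04, "rx": 0, "ry": 0, "rz": 0},
    {"dx": 0, "dy": 0, "dz": -0.02, "rx": 0, "ry": 0, "rz": 0},
    {"dx": 0, "dy": 0, "dz": 0, "rx": 0, "ry": 0, "rz": 0},
    {"dx": 0, "dy": 0, "dz": 0, "rx": 0, "ry": 0, "rz": 0},
    {"dx": 0, "dy": 0, "dz": 0, "rx": 0, "ry": 0, "rz": 0},
    {"dx": 0, "dy": 0, "dz": 0, "rx": 0, "ry": 0, "rz": 0},
    {"dx": 0, "dy": 0, "dz": 0, "rx": 0, "ry": 0, "rz": 0},
    {"dx": 0, "dy": 0, "dz": 0, "rx": 0, "ry": 0, "rz": 0},
    {"dx": 0, "dy": 0, "dz": 0, "rx": 0, "ry": 0, "rz": 0}
  ]
}}

```text
t: 10.2
tcp_pos: [0.5776, 0.212, 0.074]
tool_rot: [0.669, 0.743, 0.0, 0.0]
force: [-2.8, 0.2, 2.8]
finger_gap: 0.53
gripper_force: 52.2
```

{"name": "move_arm", "arguments": {
  "targets": [
    {"dx": 0, "dy": 0, "dz": 0, "rx": 0, "ry": 0, "rz": 0},
    {"dx": 0, "dy": 0, "dz": 0, "rx": 0, "ry": 0, "rz": 0},
    {"dx": 0, "dy": 0, "dz": 0, "rx": 0, "ry": 0, "rz": 0},
    {"dx": 0, "dy": 0, "dz": 0, "rx": 0, "ry": 0, "rz": 0},
    {"dx": 0, "dy": 0, "dz": 0.2, "rx": 0, "ry": 0, "rz": 0},
    {"dx": 0, "dy": 0, "dz": 0.6, "rx": 0, "ry": 0, "rz": 0},
    {"dx": 0, "dy": 0, "dz": 1, "rx": 0, "ry": 0, "rz": 0},
    {"dx": 0, "dy": 0, "dz": 1, "rx": 0, "ry": 0, "rz": 0},
    {"dx": 0, "dy": 0, "dz": 1, "rx": 0, "ry": 0, "rz": 0},
    {"dx": 0, "dy": 0, "dz": 0.8, "rx": 0, "ry": 0, "rz": 0}
  ],
  "claw": 100
}}

```text
t: 11.45
tcp_pos: [0.5781, 0.2121, 0.1914]
tool_rot: [0.669, 0.743, 0.001, 0.001]
force: [0.4, 0.1, -0.4]
finger_gap: 1.0
gripper_force: 0.0
```

```bash
python3 st.py; python3 - <<'E'
from h import *
a=cams.snapshot('side')[60:200,220:400,::-1];b=cams.snapshot('top')[120:245,120:280,::-1]
a=cv2.resize(a,(400,311),interpolation=2);b=cv2.resize(b,(398,311),interpolation=2)
cv2.imwrite('pics/s3.png',np.hstack([a,b]))
E
```

```text
t 11.45 q [0.1704, 0.56, 1.4983, -0.0, 1.0806, 0.0655] tcp [0.5781 0.2121 0.1914] gap 1.0 F [ 0.38  0.1  -0.4 ] grip 0.0
[[-0.105  0.994  0.003]
 [ 0.995  0.105  0.   ]
 [ 0.     0.003 -1.   ]]
```

View pics/s3.png

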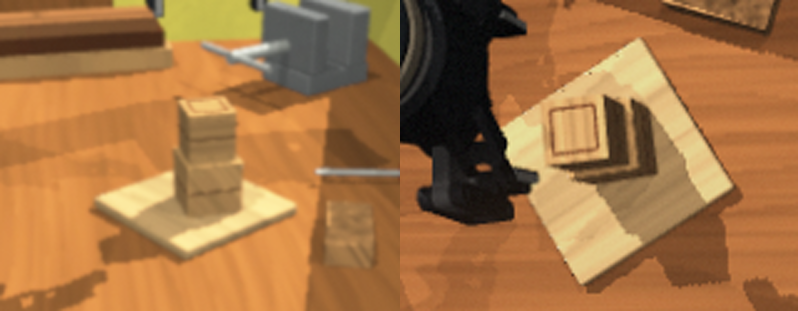

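The small box stands upright, closed and centred on the large box in both crops. Now I turn the tool to horizontal, pointing +y, while backing off.

{"name": "move_arm", "arguments": {
  "targets": [
    {"dx": 0.08, "dy": -0.8, "dz": 0, "rx": 0.2985, "ry": 0.0315, "rz": 0},
    {"dx": 0.08, "dy": -0.8, "dz": 0, "rx": 0.2985, "ry": 0.0315, "rz": 0},
    {"dx": 0.08, "dy": -0.8, "dz": 0, "rx": 0.2985, "ry": 0.0315, "rz": 0},
    {"dx": 0.08, "dy": -0.8, "dz": 0, "rx": 0.2985, "ry": 0.0315, "rz": 0},
    {"dx": 0.08, "dy": -0.8, "dz": 0, "rx": 0.2985, "ry": 0.0315, "rz": 0},
    {"dx": 0, "dy": 0, "dz": 0, "rx": 0.2985, "ry": 0.0315, "rz": 0},
    {"dx": 0, "dy": 0, "dz": 0, "rx": 0.2985, "ry": 0.0315, "rz": 0},
    {"dx": 0, "dy": 0, "dz": 0, "rx": 0.2985, "ry": 0.0315, "rz": 0},
    {"dx": 0, "dy": 0, "dz": 0, "rx": 0.2985, "ry": 0.0315, "rz": 0},
    {"dx": 0, "dy": 0, "dz": 0, "rx": 0.2985, "ry": 0.0315, "rz": 0}
  ]
}}

```text
t: 12.8
tcp_pos: [0.588, 0.1111, 0.1885]
tool_rot: [-0.472, -0.524, -0.475, 0.527]
force: [-0.9, 0.5, -0.9]
finger_gap: 1.001
gripper_force: 0.0
```

```bash
python3 st.py
```

```text
t 12.8 q [-0.4619, 1.0363, 1.4981, 1.0932, 1.8859, -1.0393] tcp [0.588  0.1111 0.1885] gap 1.001 F [-0.91  0.5  -0.88] grip 0.0
[[ 0.001  0.995 -0.103]
 [-0.005  0.103  0.995]
 [ 1.    -0.     0.005]]
```

{"name": "move_arm", "arguments": {
  "targets": [
    {"dx": -0.1, "dy": 0.984, "dz": 0, "rx": 0, "ry": 0, "rz": 0},
    {"dx": -0.1, "dy": 0.984, "dz": 0, "rx": 0, "ry": 0, "rz": 0},
    {"dx": -0.1, "dy": 0.984, "dz": 0, "rx": 0, "ry": 0, "rz": 0},
    {"dx": -0.1, "dy": 0.984, "dz": 0, "rx": 0, "ry": 0, "rz": 0},
    {"dx": -0.1, "dy": 0.984, "dz": 0, "rx": 0, "ry": 0, "rz": 0},
    {"dx": 0, "dy": 0, "dz": -0.8, "rx": 0, "ry": 0, "rz": 0},
    {"dx": 0, "dy": 0, "dz": -0.8, "rx": 0, "ry": 0, "rz": 0},
    {"dx": 0, "dy": 0, "dz": -0.8, "rx": 0, "ry": 0, "rz": 0},
    {"dx": 0, "dy": 0, "dz": -0.8, "rx": 0, "ry": 0, "rz": 0},
    {"dx": 0, "dy": 0, "dz": -0.6, "rx": 0, "ry": 0, "rz": 0}
  ]
}}

```text
t: 14.05
tcp_pos: [0.5752, 0.2344, 0.0919]
tool_rot: [-0.473, -0.525, -0.473, 0.526]
force: [-0.6, 0.2, 1.4]
finger_gap: 1.001
gripper_force: 0.0
```

```bash
python3 st.py; python3 - <<'E'
from h import *
a=cams.snapshot('side')[50:250,160:420,::-1];b=cams.snapshot('top')[110:260,120:320,::-1]
a=cv2.resize(a,(400,308),interpolation=2);b=cv2.resize(b,(400,308),interpolation=2)
cv2.imwrite('pics/s4.png',np.hstack([a,b]))
E
```

```text
t 14.05 q [-0.283, 1.1842, 1.5406, 1.2144, 1.7254, -1.18] tcp [0.5752 0.2344 0.0919] gap 1.001 F [-0.58  0.21  1.4 ] grip 0.0
[[ 0.002  0.995 -0.104]
 [-0.001  0.104  0.995]
 [ 1.    -0.002  0.001]]
```

View pics/s4.png

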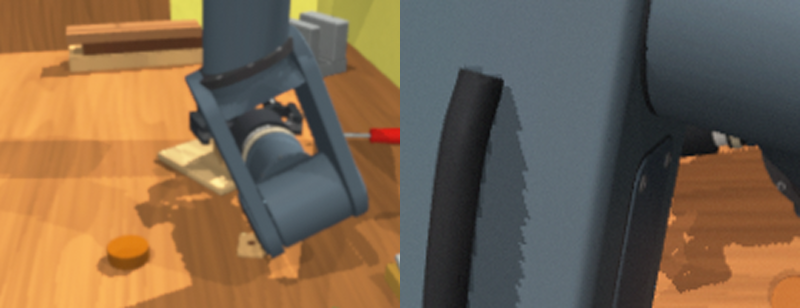

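Both views are mostly blocked by the wrist. The yoke hangs clear of the bridge (crop 250,243), and the pose matches the plan with no contact force. Closing.

{"name": "move_arm", "arguments": {
  "targets": [
    {"dx": 0, "dy": 0, "dz": 0, "rx": 0, "ry": 0, "rz": 0},
    {"dx": 0, "dy": 0, "dz": 0, "rx": 0, "ry": 0, "rz": 0},
    {"dx": 0, "dy": 0, "dz": 0, "rx": 0, "ry": 0, "rz": 0},
    {"dx": 0, "dy": 0, "dz": 0, "rx": 0, "ry": 0, "rz": 0},
    {"dx": 0, "dy": 0, "dz": 0, "rx": 0, "ry": 0, "rz": 0},
    {"dx": 0, "dy": 0, "dz": 0, "rx": 0, "ry": 0, "rz": 0},
    {"dx": 0, "dy": 0, "dz": 0, "rx": 0, "ry": 0, "rz": 0},
    {"dx": 0, "dy": 0, "dz": 0, "rx": 0, "ry": 0, "rz": 0},
    {"dx": 0, "dy": 0, "dz": 0, "rx": 0, "ry": 0, "rz": 0},
    {"dx": 0, "dy": 0, "dz": 0, "rx": 0, "ry": 0, "rz": 0}
  ],
  "claw": 0,
  "newtons": 60
}}

```text
t: 15.4
tcp_pos: [0.5753, 0.2349, 0.0946]
tool_rot: [-0.472, -0.525, -0.474, 0.526]
force: [0.5, -0.4, 5.2]
finger_gap: 0.532
gripper_force: 64.0
```

{"name": "move_arm", "arguments": {
  "targets": [
    {"dx": 0, "dy": 0, "dz": 0.7, "rx": 0, "ry": 0, "rz": 0},
    {"dx": 0, "dy": 0, "dz": 0.9, "rx": 0, "ry": 0, "rz": 0},
    {"dx": 0, "dy": 0, "dz": 0.8, "rx": -0.0347, "ry": 0.3315, "rz": 0},
    {"dx": 0, "dy": 0, "dz": 0, "rx": -0.0347, "ry": 0.3315, "rz": 0},
    {"dx": 0, "dy": 0, "dz": 0, "rx": -0.0347, "ry": 0.3315, "rz": 0},
    {"dx": 0, "dy": 0, "dz": 0, "rx": -0.0347, "ry": 0.3315, "rz": 0},
    {"dx": 0, "dy": 0, "dz": 0, "rx": -0.0347, "ry": 0.3315, "rz": 0},
    {"dx": 0, "dy": 0, "dz": 0, "rx": -0.0347, "ry": 0.3315, "rz": 0},
    {"dx": 0, "dy": 0, "dz": 0, "rx": -0.0347, "ry": 0.3315, "rz": 0},
    {"dx": 0, "dy": 0, "dz": 0, "rx": -0.0347, "ry": 0.3315, "rz": 0}
  ]
}}

```text
t: 16.65
tcp_pos: [0.5749, 0.2351, 0.1534]
tool_rot: [-0.701, -0.096, -0.022, 0.706]
force: [-0.8, 0.4, -1.7]
finger_gap: 0.531
gripper_force: 63.9
```

{"name": "move_arm", "arguments": {
  "targets": [
    {"dx": 0, "dy": 0, "dz": 0, "rx": -0.0347, "ry": 0.3315, "rz": 0},
    {"dx": 0, "dy": 0, "dz": 0, "rx": -0.0347, "ry": 0.3315, "rz": 0},
    {"dx": 0, "dy": 0, "dz": 0, "rx": -0.0347, "ry": 0.3315, "rz": 0},
    {"dx": 0, "dy": 0, "dz": 0, "rx": -0.0347, "ry": 0.3315, "rz": 0},
    {"dx": 0, "dy": 0, "dz": 0, "rx": -0.0347, "ry": 0.3315, "rz": 0},
    {"dx": 0, "dy": 0, "dz": 0, "rx": -0.0347, "ry": 0.3315, "rz": 0},
    {"dx": 0, "dy": 0, "dz": 0, "rx": -0.0347, "ry": 0.3315, "rz": 0},
    {"dx": 0, "dy": 0, "dz": 0, "rx": -0.0347, "ry": 0.3315, "rz": 0},
    {"dx": 0, "dy": 0, "dz": 0, "rx": -0.0347, "ry": 0.3315, "rz": 0},
    {"dx": 0, "dy": 0, "dz": 0, "rx": -0.0347, "ry": 0.3315, "rz": 0}
  ]
}}

```text
t: 17.9
tcp_pos: [0.5748, 0.2351, 0.1534]
tool_rot: [-0.525, 0.476, 0.526, 0.471]
force: [-0.2, 0.4, -1.6]
finger_gap: 0.53
gripper_force: 63.9
```

```bash
python3 st.py; python3 - <<'E'
from h import *
a=cams.snapshot('side')[30:230,160:420,::-1];b=cams.snapshot('top')[110:260,120:320,::-1]
a=cv2.resize(a,(400,308),interpolation=2);b=cv2.resize(b,(400,308),interpolation=2)
cv2.imwrite('pics/s5.png',np.hstack([a,b]))
E
```

```text
t 17.9 q [-0.2822, 1.0744, 1.5831, 1.2239, 1.7437, 2.0306] tcp [0.5748 0.2351 0.1534] gap 0.53 F [-0.21  0.44 -1.61] grip 63.919236487781745
[[-0.006 -0.995 -0.104]
 [-0.004 -0.104  0.995]
 [-1.     0.007 -0.004]]
```

View pics/s5.png

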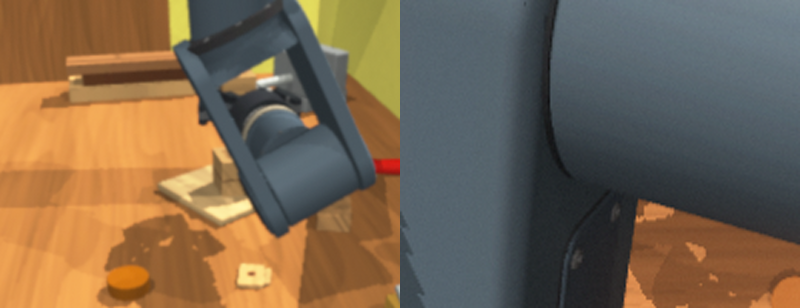

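The large box (crop 228,175) hasn't moved, the bystanders are untouched and the grip holds. Lowering.

{"name": "move_arm", "arguments": {
  "targets": [
    {"dx": 0, "dy": 0, "dz": -0.4, "rx": 0, "ry": 0, "rz": 0},
    {"dx": 0, "dy": 0, "dz": -0.5, "rx": 0, "ry": 0, "rz": 0},
    {"dx": 0, "dy": 0, "dz": -0.5, "rx": 0, "ry": 0, "rz": 0},
    {"dx": 0, "dy": 0, "dz": -0.4, "rx": 0, "ry": 0, "rz": 0},
    {"dx": 0, "dy": 0, "dz": -0.3, "rx": 0, "ry": 0, "rz": 0},
    {"dx": 0, "dy": 0, "dz": -0.2, "rx": 0, "ry": 0, "rz": 0},
    {"dx": 0, "dy": 0, "dz": -0.12, "rx": 0, "ry": 0, "rz": 0},
    {"dx": 0, "dy": 0, "dz": -0.08, "rx": 0, "ry": 0, "rz": 0},
    {"dx": 0, "dy": 0, "dz": -0.05, "rx": 0, "ry": 0, "rz": 0},
    {"dx": 0, "dy": 0, "dz": 0, "rx": 0, "ry": 0, "rz": 0}
  ]
}}

```text
t: 19.25
tcp_pos: [0.5752, 0.235, 0.0902]
tool_rot: [0.525, -0.474, -0.525, -0.473]
force: [0.5, 0.5, -1.1]
finger_gap: 0.533
gripper_force: 63.9
```

{"name": "move_arm", "arguments": {
  "targets": [
    {"dx": 0, "dy": 0, "dz": -0.04, "rx": 0, "ry": 0, "rz": 0},
    {"dx": 0, "dy": 0, "dz": -0.04, "rx": 0, "ry": 0, "rz": 0},
    {"dx": 0, "dy": 0, "dz": 0, "rx": 0, "ry": 0, "rz": 0},
    {"dx": 0, "dy": 0, "dz": 0, "rx": 0, "ry": 0, "rz": 0},
    {"dx": 0, "dy": 0, "dz": 0, "rx": 0, "ry": 0, "rz": 0},
    {"dx": 0, "dy": 0, "dz": 0, "rx": 0, "ry": 0, "rz": 0},
    {"dx": 0, "dy": 0, "dz": 0, "rx": 0, "ry": 0, "rz": 0},
    {"dx": 0, "dy": 0, "dz": 0, "rx": 0, "ry": 0, "rz": 0},
    {"dx": 0, "dy": 0, "dz": 0, "rx": 0, "ry": 0, "rz": 0},
    {"dx": 0, "dy": 0, "dz": 0, "rx": 0, "ry": 0, "rz": 0}
  ]
}}

```text
t: 20.5
tcp_pos: [0.5752, 0.235, 0.0881]
tool_rot: [0.525, -0.474, -0.525, -0.473]
force: [0.3, 0.4, -2.5]
finger_gap: 0.525
gripper_force: 63.9
```

Still free; another 1–2 mm.

{"name": "move_arm", "arguments": {
  "targets": [
    {"dx": 0, "dy": 0, "dz": -0.04, "rx": 0, "ry": 0, "rz": 0},
    {"dx": 0, "dy": 0, "dz": -0.02, "rx": 0, "ry": 0, "rz": 0},
    {"dx": 0, "dy": 0, "dz": 0, "rx": 0, "ry": 0, "rz": 0},
    {"dx": 0, "dy": 0, "dz": 0, "rx": 0, "ry": 0, "rz": 0},
    {"dx": 0, "dy": 0, "dz": 0, "rx": 0, "ry": 0, "rz": 0},
    {"dx": 0, "dy": 0, "dz": 0, "rx": 0, "ry": 0, "rz": 0},
    {"dx": 0, "dy": 0, "dz": 0, "rx": 0, "ry": 0, "rz": 0},
    {"dx": 0, "dy": 0, "dz": 0, "rx": 0, "ry": 0, "rz": 0},
    {"dx": 0, "dy": 0, "dz": 0, "rx": 0, "ry": 0, "rz": 0},
    {"dx": 0, "dy": 0, "dz": 0, "rx": 0, "ry": 0, "rz": 0}
  ]
}}

```text
t: 21.75
tcp_pos: [0.5752, 0.2349, 0.0877]
tool_rot: [-0.525, 0.473, 0.525, 0.474]
force: [-0.6, 0.4, 5.8]
finger_gap: 0.531
gripper_force: 64.0
```

Contact. Release and rise straight up.

{"name": "move_arm", "arguments": {
  "targets": [
    {"dx": 0, "dy": 0, "dz": 0, "rx": 0, "ry": 0, "rz": 0},
    {"dx": 0, "dy": 0, "dz": 0, "rx": 0, "ry": 0, "rz": 0},
    {"dx": 0, "dy": 0, "dz": 0, "rx": 0, "ry": 0, "rz": 0},
    {"dx": 0, "dy": 0, "dz": 0, "rx": 0, "ry": 0, "rz": 0},
    {"dx": 0, "dy": 0, "dz": 0, "rx": 0, "ry": 0, "rz": 0},
    {"dx": 0, "dy": 0, "dz": 0, "rx": 0, "ry": 0, "rz": 0},
    {"dx": 0, "dy": 0, "dz": 0.2, "rx": 0, "ry": 0, "rz": 0},
    {"dx": 0, "dy": 0, "dz": 0.5, "rx": 0, "ry": 0, "rz": 0},
    {"dx": 0, "dy": 0, "dz": 0.8, "rx": 0, "ry": 0, "rz": 0},
    {"dx": 0, "dy": 0, "dz": 0.8, "rx": 0, "ry": 0, "rz": 0}
  ],
  "claw": 100
}}

```text
t: 23.0
tcp_pos: [0.5752, 0.235, 0.146]
tool_rot: [0.526, -0.473, -0.525, -0.474]
force: [0.8, 0.5, 1.1]
finger_gap: 1.003
gripper_force: 0.0
```

{"name": "move_arm", "arguments": {
  "targets": [
    {"dx": 0, "dy": 0, "dz": 0.8, "rx": 0, "ry": 0, "rz": 0},
    {"dx": 0, "dy": 0, "dz": 0.8, "rx": 0, "ry": 0, "rz": 0},
    {"dx": 0, "dy": -0.5, "dz": 0.8, "rx": 0, "ry": 0, "rz": 0},
    {"dx": 0, "dy": -1, "dz": 0.5, "rx": 0, "ry": 0, "rz": 0},
    {"dx": 0, "dy": -1, "dz": 0, "rx": 0, "ry": 0, "rz": 0},
    {"dx": 0, "dy": -1, "dz": 0, "rx": 0, "ry": 0, "rz": 0},
    {"dx": 0, "dy": -1, "dz": 0, "rx": 0, "ry": 0, "rz": 0},
    {"dx": 0, "dy": -1, "dz": 0, "rx": 0, "ry": 0, "rz": 0},
    {"dx": 0, "dy": -0.5, "dz": 0, "rx": 0, "ry": 0, "rz": 0},
    {"dx": 0, "dy": 0, "dz": 0, "rx": 0, "ry": 0, "rz": 0}
  ]
}}

```text
t: 24.25
tcp_pos: [0.5754, 0.0839, 0.2165]
tool_rot: [0.525, -0.474, -0.525, -0.474]
force: [-0.3, 0.2, 0.1]
finger_gap: 0.999
gripper_force: 0.0
```

```bash
python3 st.py; python3 - <<'E'
from h import *
a=cams.snapshot('side')[30:230,160:420,::-1];b=cams.snapshot('top')[120:245,120:280,::-1]
a=cv2.resize(a,(400,308),interpolation=2);b=cv2.resize(b,(400,308),interpolation=2)
cv2.imwrite('pics/s6.png',np.hstack([a,b]))
E
```

```text
t 24.25 q [-0.5095, 0.9849, 1.5182, 1.0575, 1.9192, 2.1166] tcp [0.5754 0.0839 0.2165] gap 0.999 F [-0.27  0.17  0.1 ] grip 0.0
[[ 0.    -0.995 -0.102]
 [-0.001 -0.102  0.995]
 [-1.    -0.    -0.001]]
```

View pics/s6.png

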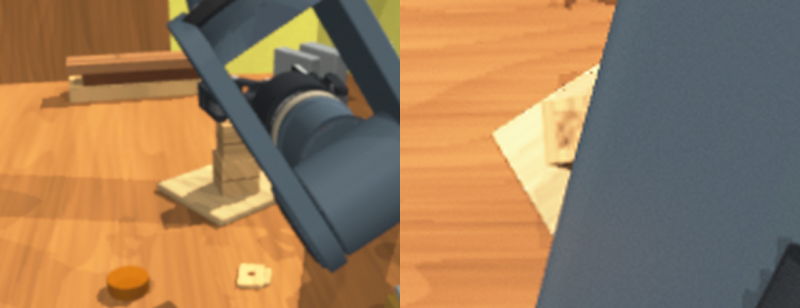

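{"name": "move_arm", "arguments": {
  "targets": [
    {"dx": 0, "dy": -1, "dz": 0.4, "rx": 0, "ry": 0, "rz": 0},
    {"dx": 0, "dy": -1, "dz": 0.4, "rx": 0, "ry": 0, "rz": 0},
    {"dx": -0.3, "dy": -1, "dz": 0.4, "rx": 0, "ry": 0, "rz": 0},
    {"dx": -0.3, "dy": -1, "dz": 0.4, "rx": 0, "ry": 0, "rz": 0},
    {"dx": -0.3, "dy": -1, "dz": 0.4, "rx": 0, "ry": 0, "rz": 0},
    {"dx": -0.3, "dy": -1, "dz": 0.2, "rx": 0, "ry": 0, "rz": 0},
    {"dx": -0.3, "dy": -1, "dz": 0, "rx": 0, "ry": 0, "rz": 0},
    {"dx": -0.3, "dy": -0.5, "dz": 0, "rx": 0, "ry": 0, "rz": 0},
    {"dx": 0, "dy": 0, "dz": 0, "rx": 0, "ry": 0, "rz": 0},
    {"dx": 0, "dy": 0, "dz": 0, "rx": 0, "ry": 0, "rz": 0}
  ]
}}

```text
t: 25.6
tcp_pos: [0.5301, -0.1019, 0.2714]
tool_rot: [-0.525, 0.474, 0.526, 0.473]
force: [0.2, 1.6, 0.4]
finger_gap: 0.999
gripper_force: 0.0
```

```bash
python3 st.py; python3 - <<'E'
from h import *
a=cams.snapshot('side')[90:190,235:365,::-1];b=cams.snapshot('top')[120:245,120:280,::-1]
a=cv2.resize(a,(400,308),interpolation=2);b=cv2.resize(b,(400,308),interpolation=2)
cv2.imwrite('pics/s7.png',np.hstack([a,b]))
E
```

```text
t 25.6 q [-0.7782, 0.9339, 1.3966, 0.8741, 2.165, 2.1612] tcp [ 0.5301 -0.1019  0.2714] gap 0.999 F [0.16 1.58 0.39] grip 0.0
[[-0.001 -0.995 -0.104]
 [ 0.    -0.104  0.995]
 [-1.     0.001  0.   ]]
```

View pics/s7.png

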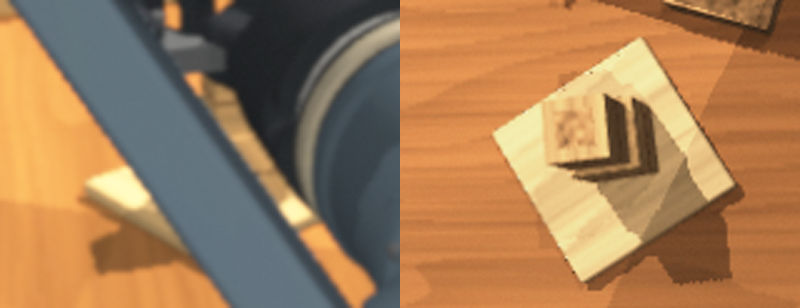

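From above, the small box shows its cork (578,130) and sits closed, centred and lined up on the large box, which hasn't shifted. The robot is clear of everything.

```bash
python3 -c "
from station import order
print(order.sign_off())"
```

```text
the job is handed in; nothing more can be done
None
```

The small box is turned lid-down and stands closed, centred and lined up on the large box, with nothing else seen to have moved; I handed the job in at about 26 s of the 51 s allowed, and no verdict was shown.

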